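# Flip a face-down test cassette over the edge of its reading pad

## Robot

A 7-joint arm with a two-finger parallel gripper is mounted at the origin on a cart in front of the work surface, level with it; the furniture and walls round the work are solid. World frame = base frame: x ahead of the robot, y to its left, z up, the work surface at z = 0. Lengths are in m, angles in rad, forces in N, time in s.
With the tool pointing down it reaches from about 0.35 to 0.9 m from the base axis. Payload 8.1 kg.
Tool frame: the origin (TCP) lies between the finger pads; the fingertips stand 17 mm ahead of it and the grasp point (between the pads) lies 2 mm behind it; z points along the fingers, y is the direction in which the jaws open and shut (so a half turn about z gives the same grasp; the last joint's range is limited). The gripper opens to 92 mm and grips with 3 to 60 N. Pads are 19 mm wide; open, the fingers measure 130 mm over their backs; the gripper's body (75 mm by 190 mm) begins 47 mm behind the grasp point.
Start: joints at [1.146, 0.434, 0.025, 1.573, -0.012, 1.134, -0.075], TCP at [0.198, -0.593, 0.244] pointing down, gripper open.
Joint ranges: [-2.62, 2.62], [-0.44, 2.09], [-1.27, 1.32], [0.08, 2.57], [-1.32, 4.46], [0.12, 2], [-2.74, 2.74]. Speed limits (rad/s): [2.22, 2.22, 3.01, 3.01, 3.14, 3.14, 3.14].

## Interface

Orientations are given as a rotation vector (axis times angle).
In Python, from cell import arm gives the robot as it stands. The module is installed in compiled form; this text tells all that it offers.
- The arm moves only by the shell command python3 -m crank 'ROWS' [FORCE]. ROWS is JSON, a list of rows, each a list of 5 numbers: the opening, from 0 (shut) to 1 (fully open), then the shift along the world's x, y, z normalised to -1 to 1, where 1 is 40 cm, then the turn about the world's z normalised to -1 to 1, where 1 is 60 degrees. In form: [[fingers, tx, ty, tz, twist], ...]. A call has exactly 8 rows; each row shifts and turns the commanded pose from where the row before left it; what a row does not reach is not made up. A row lasts 1/12 s, in which the tool goes at most 41.7 mm and 7.16 degrees, less where a joint would pass 70% of its speed; a pose out of reach is approached as far as the arm can. A call with a number of a shift or a turn outside -1 to 1 is refused whole. A call with a gripper value outside its range is refused whole. The fingers move at their own pace and stop on an object; FORCE is the grip in N (left out, the last holds). Time passes only in rows, so rows that do not move let the fingers close, or fill a call up. It gives the time, the measured TCP pose, the force and the opening at its end, in the units of the state.
- arm.observe(): the state, without advancing time (a new reading comes with each control period).
- arm.get_image(name): name is "scene" or "top" or "wrist"; returns the picture (420x560x3 uint8, red, green, blue); there is no depth.
- arm.get_calibration(name): a dict with "intrinsics" (3x3 intrinsics, pixels), "distortion" ([k1, k2, p1, p2, k3] as OpenCV has them; the pictures are not rectified), "extrinsics" (4x4, takes a point from camera to world coordinates). Camera axes: x right, y down, z forward; pixel columns grow to the right and rows downward; lengths in m; the calibration is good to about 2 mm. A picture is of the moment at which its call begins: read the wrist's pose just before it. get_calibration takes no time and is no camera call; for the wrist camera it gives the pose at the moment of the call.
- arm.sign_off(): hands the job in, once; it reports no verdict.
The state is a dict: "clock": time; "joints": joint angles; "dq": joint speeds; "joint_efforts": joint torques, N m; "position": TCP position; "ee_rot": TCP orientation; "force": force on the tool from outside, world axes, zero at the start; "ft_torque": the same for the moment, N m; "width": opening from 0.0 (shut) to 1.0 (fully open).
Only numpy, scipy, OpenCV 4.12 (cv2) and the standard library are available. Lean on these libraries where they do the work, as an engineer would, in place of code of your own. Each camera call takes 0.05 s, during which the arm holds its last target.

## Task

The white test cassette lies face down on the table in front of the raised reading pad. Without gripping or lifting it, push it with the fingertips against the pad's front edge until it tips up about that edge and turns over onto the pad, then push it along the pad until it lies flat, result windows up, flush against the blue back rail and roughly in the middle of it. Leave the other things where they are.

Things in the scene. Friction and masses are not known exactly. Their poses are not given: they have to be found in the camera images.
- pad: Fixed reading pad: grey plate, black inlay, 135 mm along its x, 150 mm along its y, top 6 mm above the table, blue back rail across it. Origin at the centre of its underside; z up; +x runs from front edge to rail. Front edge (an upright 6 mm step) at x = -67.5 mm; near face of the rail at x = +47.5 mm; the rail is 12 mm thick and stands 12 mm above the pad's top.
- pad_front (a point): Middle of the pad's front edge, at the top of the 6 mm step; axes as the pad.
- pad_rail (a point): Middle of the near face of the blue rail, 12 mm above the table; axes as the pad.
- cassette: Loose flat white test cassette, 64 mm (x) by 90 mm (y) by 16 mm thick, about 80 g. Origin at the centre of its face (the side with five result windows); z points from the face to the plain back. It starts face down on the table, z up, x pointing at the pad's front edge within 0.25 rad, its +x side roughly 20 to 70 mm short of the edge.
- cassette_center (a point): Centre of the cassette, half-way through its thickness; axes as the cassette. Once its +x side is against the pad's front edge, fingertips that press on the end of its lip towards the pad with a few newtons and move up carry the lip up by friction; it turns about the edge and past upright falls over onto the pad by itself. Pushed level, with no upward motion, it may only jam.
- cassette_front (a point): Middle of the cassette's +x side, a square upright side 16 mm high and 90 mm long, 32 mm from the centre; half-way through its thickness.
- cassette_lip (a point): Middle of the end of the blue lip along the cassette's -x side, 32 mm from the centre. The lip is the last 10 mm of the 64 mm, 90 mm long, 6 mm thick and level with the back: face down, its underside is 10 mm above the table.
- orange_cup: Bystander, loose, to be left alone: specimen cup with an orange lid, 61 mm across, 66 mm high. Origin at the centre of its underside.
- blue_cup: Bystander, loose, to be left alone: specimen cup with a blue lid, 61 mm across, 66 mm high. Origin at the centre of its underside.
- carton: Bystander, loose, to be left alone: small open white carton, 61 x 62 x 59 mm. Origin at the centre of its underside.
- tape: Bystander, loose, to be left alone: roll of white surgical tape, 58 mm across, 25 mm high. Origin at the centre of its underside.
- vial_red: Bystander, loose, to be left alone: brown glass vial with a red cap, 23 mm across, 46 mm high. Origin at the centre of its underside.
- pen: Bystander, loose, to be left alone: black and blue marker pen lying flat, 132 mm long. Origin at the centre of its underside.
- needle_syringe: Bystander, loose, to be left alone: syringe with an orange needle cap lying flat, 119 mm long. Origin at the centre of its underside.
- dropper: Bystander, loose, to be left alone: white dropper bottle, 62 mm across, 119 mm high. Origin at the centre of its underside.

How it is judged:
By the outcome, as a careful person would: the job done as asked, in the order asked, and still so for the second after the job is handed in, with the robot touching nothing.
It also fails if it takes over 56 s, if anything falls off the work surface, if the arm or the gripper's body presses on something with over 40 N, if the wrist force passes 120 N, or if a joint passes its speed limit or range.

## Working session

There is one attempt and no reset: what is moved stays moved. The work goes in short steps, Python scripts to look and compute and a shell command to move; the robot and the scene stay as the last step left them, time stands still between calls to the robot, and variables do not carry over. Pictures are saved under pics/ and viewed, and the job is handed in when it is done.

```bash
mkdir -p pics
python3 - <<'E'
from cell import arm
import cv2,numpy as np
s=arm.observe()
print({k:np.round(v,3).tolist() for k,v in s.items()})
for n in ["scene","top"]:
    im=arm.get_image(n); cv2.imwrite(f"pics/{n}0.png",im[:,:,::-1])
    c=arm.get_calibration(n); print(n,{k:np.round(v,4).tolist() for k,v in c.items()})
E
```

```text
{'clock': 0.0, 'joints': [1.146, 0.435, 0.025, 1.574, -0.012, 1.134, -0.075], 'dq': [0.0, -0.001, 0.0, -0.002, -0.001, 0.001, 0.0], 'joint_efforts': [0.001, -66.784, 0.985, -31.446, -0.061, 0.043, 0.0], 'position': [0.197, -0.592, 0.243], 'ee_rot': [-3.099, -0.503, 0.001], 'force': [-0.309, -0.208, -0.137], 'ft_torque': [0.044, 0.016, -0.045], 'width': 1.005}
scene {'intrinsics': [[509.2529, 0.0, 265.3798], [0.0, 509.2529, 217.3523], [0.0, 0.0, 1.0]], 'distortion': [-0.194, 0.0, 0.0, 0.0, 0.0], 'extrinsics': [[0.9913, 0.0872, -0.0985, 0.7287], [0.1313, -0.6014, 0.7881, -1.0766], [0.0095, -0.7942, -0.6076, 0.899], [0.0, 0.0, 0.0, 1.0]]}
top {'intrinsics': [[494.4492, 0.0, 276.3799], [0.0, 494.4492, 214.8667], [0.0, 0.0, 1.0]], 'distortion': [-0.1504, 0.0, 0.0, 0.0, 0.0], 'extrinsics': [[-0.0106, -0.9964, 0.0836, 0.4285], [-0.9999, 0.011, 0.0041, 0.0243], [-0.005, -0.0835, -0.9965, 1.6925], [0.0, 0.0, 0.0, 1.0]]}
```

View pics/scene0.png

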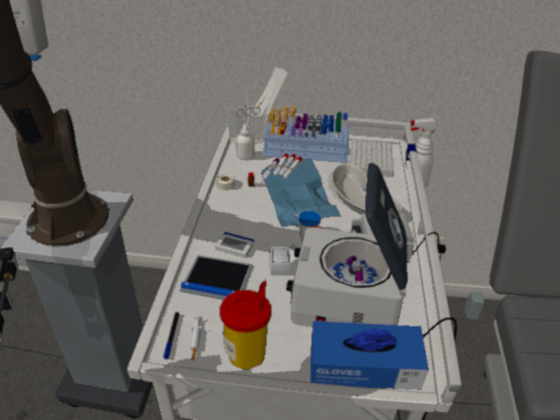

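View pics/top0.png

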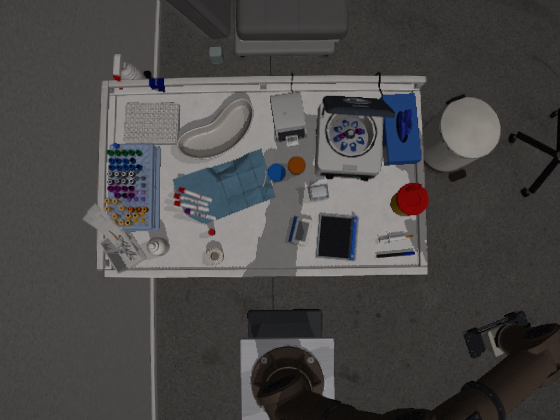

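The top view shows the cassette near (300,230) and the pad near (337,237), with its rail on the right, so the push is along world −y. I'll enlarge both views.

Run:
```python
import cv2
a=cv2.imread("pics/top0.png")[195:275,270:370]; cv2.imwrite("pics/t0c.png",cv2.resize(a,None,fx=8,fy=7.5,interpolation=cv2.INTER_CUBIC)[:600])
a=cv2.imread("pics/scene0.png")[220:305,170:290]; cv2.imwrite("pics/s0c.png",cv2.resize(a,None,fx=6.5,fy=6.5,interpolation=cv2.INTER_CUBIC))
```

```text
(no output)
```

View pics/t0c.png

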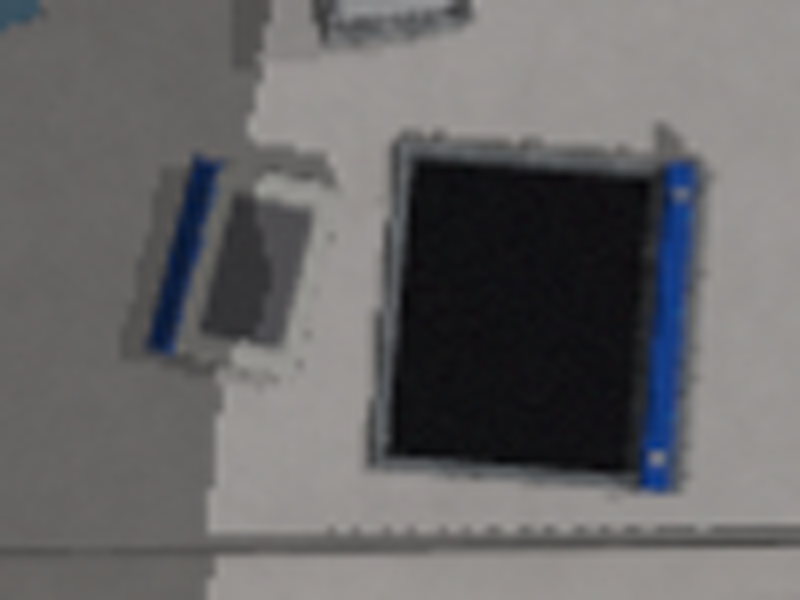

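View pics/s0c.png

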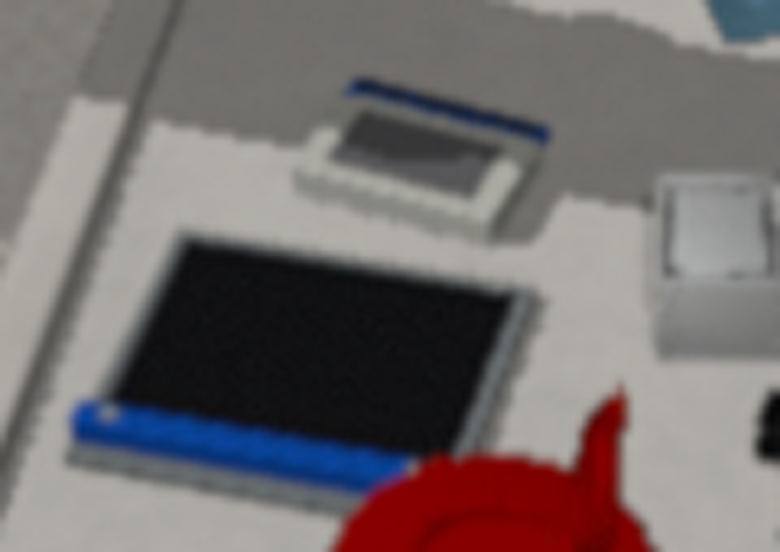

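```bash
cat > h.py <<'E'
from cell import arm
import cv2,numpy as np
def ray(name,px,z,cal=None):
    c=cal or arm.get_calibration(name)
    K=np.array(c["intrinsics"]);D=np.array(c["distortion"]);T=np.array(c["extrinsics"])
    p=cv2.undistortPoints(np.array(px,float).reshape(-1,1,2),K,D).reshape(-1,2)
    d=np.c_[p,np.ones(len(p))]@T[:3,:3].T;o=T[:3,3]
    z=np.broadcast_to(np.array(z,float),len(p))
    return o+d*((z-o[2])/d[:,2])[:,None]
def proj(name,P,cal=None):
    c=cal or arm.get_calibration(name)
    T=np.linalg.inv(np.array(c["extrinsics"]))
    r=cv2.Rodrigues(T[:3,:3])[0]
    return cv2.projectPoints(np.array(P,float).reshape(-1,1,3),r,T[:3,3],np.array(c["intrinsics"]),np.array(c["distortion"]))[0].reshape(-1,2)
E
python3 - <<'E'
from h import *
def t(U): U=np.array(U,float); return np.c_[(U[:,0]+.5)/8-.5+270,(U[:,1]+.5)/7.5-.5+195]
L=ray("top",t([(192,155),(147,350),(335,185),(290,375)]),.016)
P=ray("top",t([(398,138),(370,465)]),.006);R=ray("top",t([(698,165),(678,490)]),.018)
B=ray("top",[(318,192)],.059)
def sc(U): U=np.array(U,float); return (U+.5)/6.5-.5+np.array([170,220])
print("cas",L.round(4),"\npad",P.round(4),"\nrail",R.round(4),B.round(3))
print("scene lip",ray("scene",sc([(350,88),(548,132)]),.016).round(4))
print("scene padfront",ray("scene",sc([(180,236),(535,290)]),.006).round(4))
print("scene cas front bottom",ray("scene",sc([(295,185),(492,240)]),.0).round(4))
for n,v in [("lip",L[0]-L[1]),("pad",P[0]-P[1]),("rail",R[0]-R[1])]:
    print(n,np.hypot(*v[:2]),np.arctan2(v[1],v[0]))
E
```

```text
cas [[ 0.5672 -0.0272  0.016 ]
 [ 0.4791 -0.007   0.016 ]
 [ 0.5529 -0.0879  0.016 ]
 [ 0.4671 -0.0674  0.016 ]] 
pad [[ 0.5749 -0.1159  0.006 ]
 [ 0.426  -0.1015  0.006 ]] 
rail [[ 0.5601 -0.2429  0.018 ]
 [ 0.413  -0.2311  0.018 ]] [[ 0.64  -0.108  0.059]]
scene lip [[ 0.4809 -0.0183  0.016 ]
 [ 0.5679 -0.0349  0.016 ]]
scene padfront [[ 0.4283 -0.1095  0.006 ]
 [ 0.5755 -0.1204  0.006 ]]
scene cas front bottom [[ 0.4662 -0.065   0.    ]
 [ 0.5527 -0.0869  0.    ]]
lip 0.0904868511507043 -0.2255049988842674
pad 0.1495446816222656 -0.09670838511041469
rail 0.14760067724168152 -0.07968947615245059
```

```bash
python3 -m crank '[[0.5,0.047,0.075,0,0.06],[0.5,0.047,0.075,0,0.06],[0.5,0.047,0.075,0,0.06],[0.5,0.047,0.075,0,0.06],[0.5,0.047,0.075,0,0.06],[0.5,0.047,0.075,0,0.06],[0.5,0.047,0.075,0,0.06],[0.5,0.047,0.075,0,0.06]]'
```

```text
clock: 0.77
position: [0.3484, -0.3513, 0.2436]
ee_rot: [-2.876, -1.263, 0.0]
force: [1.3, 0.3, -0.4]
width: 0.512
```

```bash
python3 -m crank '[[0.5,0.02,0.09,0,0.06],[0.5,0.02,0.09,0,0.06],[0.5,0.02,0.09,0,0.06],[0.5,0.02,0.09,0,0.06],[0.5,0.02,0.09,0,0.06],[0.5,0.02,0.09,0,0.06],[0.5,0.02,0.09,0,0.06],[0.5,0.02,0.09,0,0.06]]'
```

```text
clock: 1.43
position: [0.4118, -0.0632, 0.2437]
ee_rot: [2.472, 1.938, -0.0]
force: [1.4, -0.3, -0.4]
width: 0.497
```

```bash
python3 -m crank '[[0.5,0.05,0.05,0,0.004],[0.5,0.05,0.05,0,0.004],[0.5,0.05,0.03,0,0.004],[0.5,0.05,0.02,0,0.004],[0.5,0.05,0.01,0,0],[0.5,0.03,0,0,0],[0.5,0,0,0,0],[0.5,0,0,0,0]]'
python3 - <<'E'
from h import *
import pickle
c=arm.get_calibration("wrist"); im=arm.get_image("wrist"); pickle.dump(c,open("w1.pkl","wb"))
cv2.imwrite("pics/w1.png",im[:,:,::-1]); print(np.round(c["extrinsics"],3),np.round(c["intrinsics"],1))
E
```

```text
clock: 2.1
position: [0.5238, -0.0009, 0.2431]
ee_rot: [-2.458, -1.955, 0.001]
force: [0.3, 1.1, -0.5]
width: 0.503
[[ 0.975 -0.217 -0.056  0.539]
 [-0.224 -0.945 -0.239  0.063]
 [-0.001  0.246 -0.969  0.383]
 [ 0.     0.     0.     1.   ]] [[335.8   0.  278.1]
 [  0.  335.8 211.3]
 [  0.    0.    1. ]]
```

View pics/w1.png

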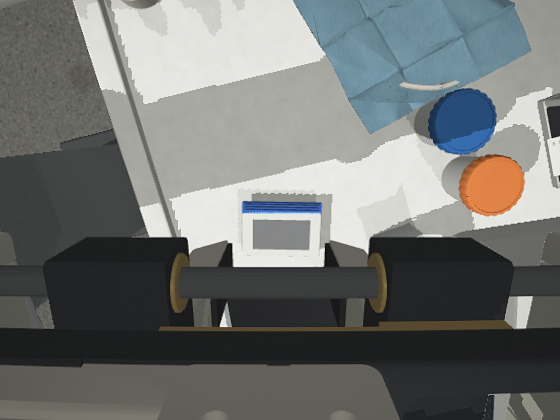

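Run:
```python
import cv2
a=cv2.imread("pics/w1.png")[180:280,215:345]; cv2.imwrite("pics/w1c.png",cv2.resize(a,None,fx=6,fy=6,interpolation=cv2.INTER_CUBIC))
```

```text
(no output)
```

View pics/w1c.png

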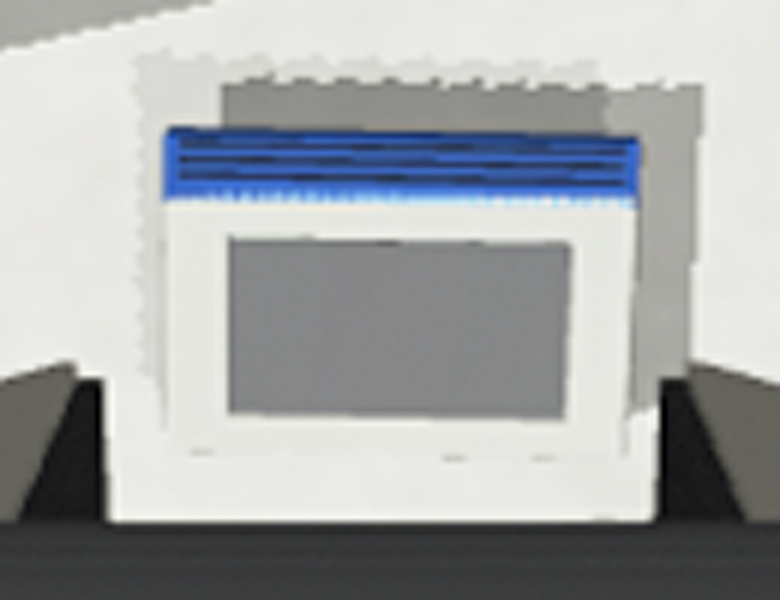

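Run:
```python
from h import *
import pickle
c=pickle.load(open("w1.pkl","rb"))
U=np.array([(166,128),(639,138),(165,445),(628,457)],float);px=(U+.5)/6-.5+[215,180]
p=ray("wrist",px,.016,c);print(p.round(4),np.arctan2(*(p[1]-p[0])[[1,0]]),np.linalg.norm(p[1]-p[0]),p.mean(0))
```

```text
[[ 0.4816 -0.0072  0.016 ]
 [ 0.5673 -0.0288  0.016 ]
 [ 0.4656 -0.0683  0.016 ]
 [ 0.553  -0.0909  0.016 ]] -0.2472037812683304 0.08839480153547234 [ 0.51688497 -0.04881374  0.016     ]
```

```bash
python3 -m crank '[[0.5,0.02,0.065,0,0],[0.5,0,0,-0.1,0],[0.5,0,0,-0.1,0],[0.5,0,0,-0.1,0],[0.5,0,0,-0.1,0],[0.5,0,0,-0.1,0],[0.5,0,0,-0.04,0],[0.5,0,0,-0.015,0]]'
python3 - <<'E'
from h import *
im=arm.get_image("wrist"); cv2.imwrite("pics/w2.png",im[:,:,::-1]);print(arm.observe()["position"])
E
```

```text
clock: 2.82
position: [0.5289, 0.0243, 0.0189]
ee_rot: [-2.457, -1.954, 0.008]
force: [-0.1, -0.8, 0.4]
width: 0.495
[0.5297859  0.02449068 0.01971377]
```

View pics/w2.png

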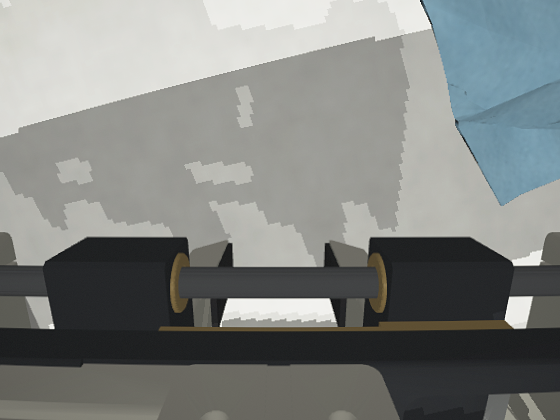

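```bash
python3 -m crank '[[0.5,-0.005,-0.02,0.004,0],[0.5,-0.005,-0.02,0,0],[0.5,-0.004,-0.016,0,0],[0.5,-0.002,-0.01,0,0],[0.5,-0.002,-0.008,0,0],[0.5,-0.002,-0.008,0,0],[0.5,0,0,0,0],[0.5,0,0,0,0]]'
python3 - <<'E'
from h import *
im=arm.get_image("top"); cv2.imwrite("pics/t3c.png",cv2.resize(im[195:275,270:370,::-1],None,fx=8,fy=7.5,interpolation=cv2.INTER_CUBIC))
E
```

```text
clock: 3.53
position: [0.5241, -0.0078, 0.0235]
ee_rot: [2.459, 1.955, 0.0]
force: [0.2, -0.6, 0.4]
width: 0.499
```

View pics/t3c.png

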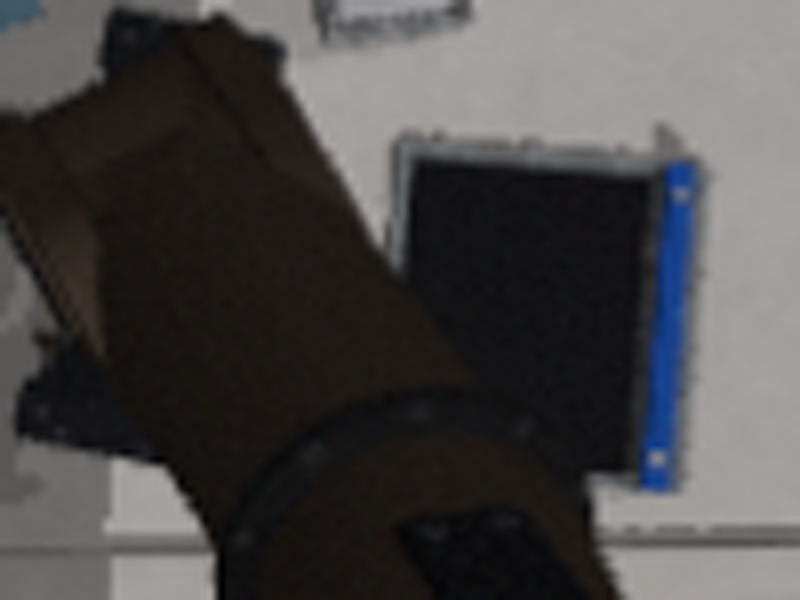

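```bash
python3 -m crank '[[0.5,-0.003,-0.008,-0.005,0.012],[0.5,-0.003,-0.008,0,0.012],[0.5,-0.004,-0.008,0,0.014],[0.5,-0.004,-0.008,0,0.014],[0.5,-0.004,-0.008,0,0.014],[0.5,-0.004,-0.008,0,0.014],[0.5,-0.004,-0.006,0,0.014],[0.5,0,0,0,0.014]]'
python3 - <<'E'
from h import *
im=arm.get_image("scene"); cv2.imwrite("pics/s4c.png",cv2.resize(im[220:305,170:290,::-1],None,fx=6.5,fy=6.5,interpolation=cv2.INTER_CUBIC));print(arm.observe()["position"])
E
```

```text
clock: 4.25
position: [0.5132, -0.0302, 0.0213]
ee_rot: [2.344, 2.092, -0.001]
force: [-0.5, 0.3, -0.7]
width: 0.5
[ 0.51341015 -0.02983796  0.02133286]
```

View pics/s4c.png

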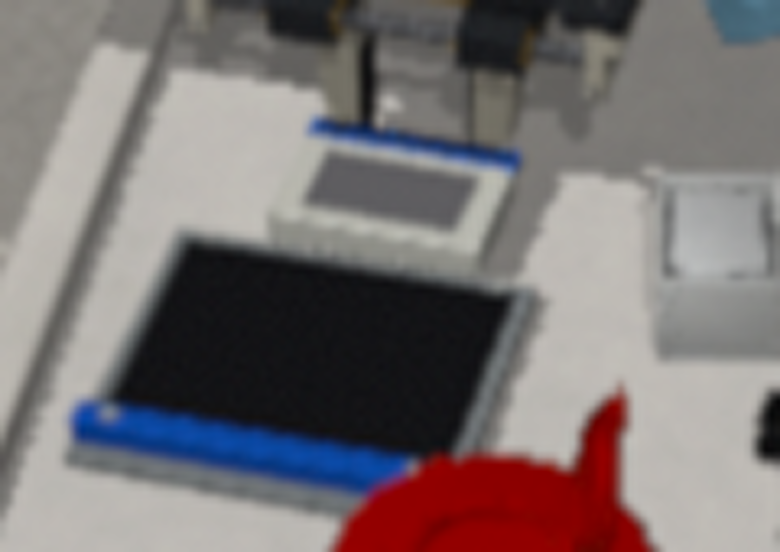

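Run:
```python
from h import *
def sc(U): U=np.array(U,float); return (U+.5)/6.5-.5+np.array([170,220])
L=ray("scene",sc([(312,122),(520,157)]),.016);F=ray("scene",sc([(272,218),(478,259)]),.016)
print(L.round(4),F.round(4),np.arctan2(*(L[1]-L[0])[[1,0]]))
```

```text
[[ 0.4696 -0.0426  0.016 ]
 [ 0.5589 -0.0523  0.016 ]] [[ 0.4659 -0.1042  0.016 ]
 [ 0.5521 -0.1164  0.016 ]] -0.10842798011779613
```

```bash
python3 -m crank '[[0.5,-0.003,-0.005,0,0.008],[0.5,-0.003,-0.005,0,0.008],[0.5,-0.002,-0.004,0,0.006],[0.5,-0.001,-0.003,0,0],[0.5,0,0,0,0],[0.5,0,0,0,0],[0.5,0,0,0,0],[0.5,0,0,0,0]]'
python3 - <<'E'
from h import *
im=arm.get_image("scene"); cv2.imwrite("pics/s5c.png",cv2.resize(im[220:305,170:290,::-1],None,fx=6.5,fy=6.5,interpolation=cv2.INTER_CUBIC));s=arm.observe();print(s["position"],s["force"])
E
```

```text
clock: 4.97
position: [0.5106, -0.0353, 0.0215]
ee_rot: [2.319, 2.119, 0.002]
force: [1.8, 5.6, -0.4]
width: 0.503
[ 0.51055594 -0.03525976  0.02151406] [2.07734126 4.94815783 0.70586494]
```

View pics/s5c.png

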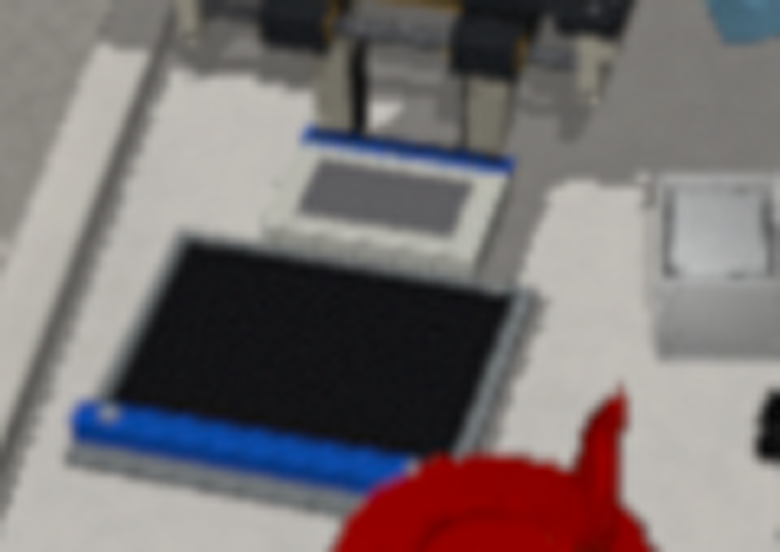

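```bash
python3 -m crank '[[0.5,0,0,-0.005,0],[0.5,0,-0.002,0,0],[0.5,0,-0.001,0.004,0],[0.5,0,-0.001,0.005,0],[0.5,0,-0.001,0.005,0],[0.5,0,-0.001,0.005,0],[0.5,0,-0.001,0.005,0],[0.5,0,-0.001,0.005,0]]'
python3 - <<'E'
from h import *
im=arm.get_image("scene"); cv2.imwrite("pics/s6c.png",cv2.resize(im[220:305,170:290,::-1],None,fx=6.5,fy=6.5,interpolation=cv2.INTER_CUBIC));s=arm.observe();print(s["position"],s["force"])
E
```

```text
clock: 5.68
position: [0.5105, -0.0378, 0.0313]
ee_rot: [-2.318, -2.119, -0.003]
force: [0.6, 7.2, 1.3]
width: 0.502
[ 0.51057639 -0.03791541  0.0315666 ] [0.24419608 7.97555825 1.85334988]
```

View pics/s6c.png

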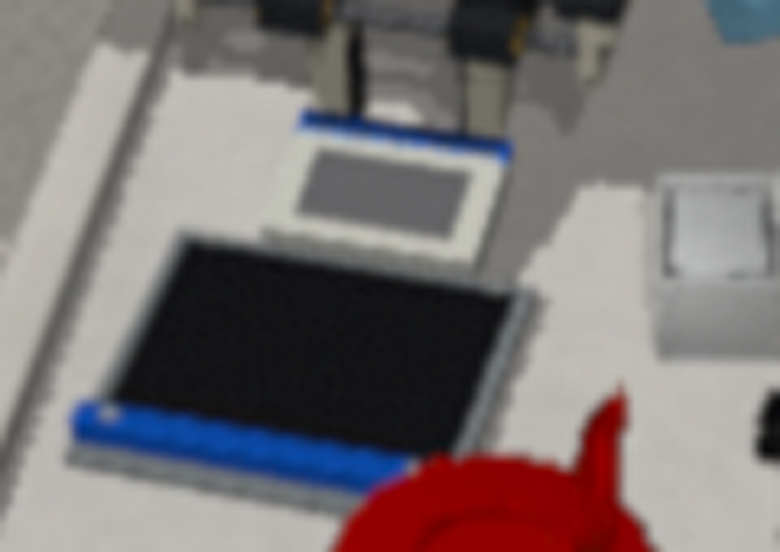

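The lip is rising with the fingers. I'll continue along the arc.

```bash
python3 -m crank '[[0.5,0,-0.001,0.005,0],[0.5,0,-0.001,0.005,0],[0.5,0,-0.001,0.005,0],[0.5,0,-0.002,0.005,0],[0.5,0,-0.002,0.005,0],[0.5,-0.001,-0.002,0.005,0],[0.5,0,-0.002,0.005,0],[0.5,0,-0.002,0.005,0]]'
python3 - <<'E'
from h import *
im=arm.get_image("scene"); cv2.imwrite("pics/s7c.png",cv2.resize(im[220:305,170:290,::-1],None,fx=6.5,fy=6.5,interpolation=cv2.INTER_CUBIC));s=arm.observe();print(s["position"],s["force"])
E
```

```text
clock: 6.4
position: [0.5098, -0.0444, 0.0472]
ee_rot: [2.32, 2.118, 0.001]
force: [0.5, 3.7, 1.5]
width: 0.5
[ 0.50986332 -0.04468785  0.04745673] [0.2274059  4.11102186 3.00841169]
```

View pics/s7c.png

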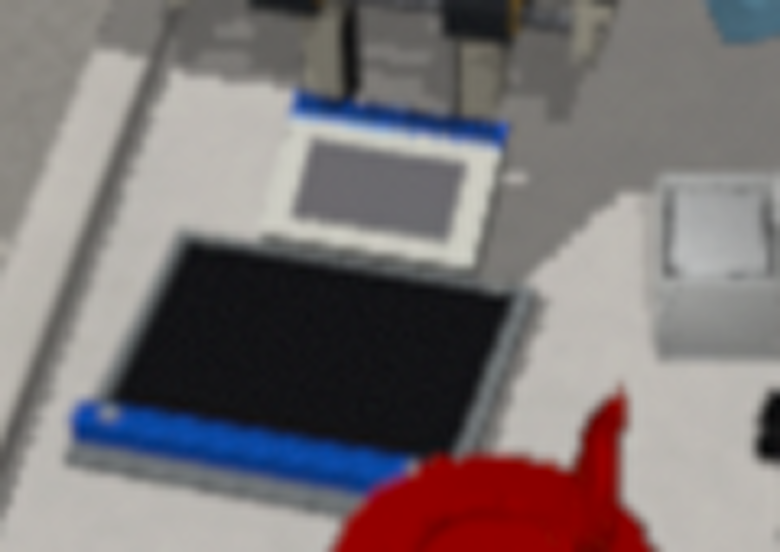

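```bash
python3 -m crank '[[0.5,0,-0.004,0.005,0],[0.5,0,-0.003,0.005,0],[0.5,-0.001,-0.003,0.005,0],[0.5,0,-0.004,0.005,0],[0.5,0,-0.004,0.005,0],[0.5,-0.001,-0.004,0.005,0],[0.5,0,-0.004,0.005,0],[0.5,0,-0.004,0.005,0]]'
python3 - <<'E'
from h import *
im=arm.get_image("scene"); cv2.imwrite("pics/s8c.png",cv2.resize(im[220:305,170:290,::-1],None,fx=6.5,fy=6.5,interpolation=cv2.INTER_CUBIC));s=arm.observe();print(s["position"],s["force"])
E
```

```text
clock: 7.12
position: [0.5082, -0.0577, 0.0628]
ee_rot: [-2.321, -2.117, 0.002]
force: [-0.6, 0.2, 0.4]
width: 0.499
[ 0.50842289 -0.0579415   0.06311812] [ 0.08860451 -0.08712877  0.39395669]
```

View pics/s8c.png

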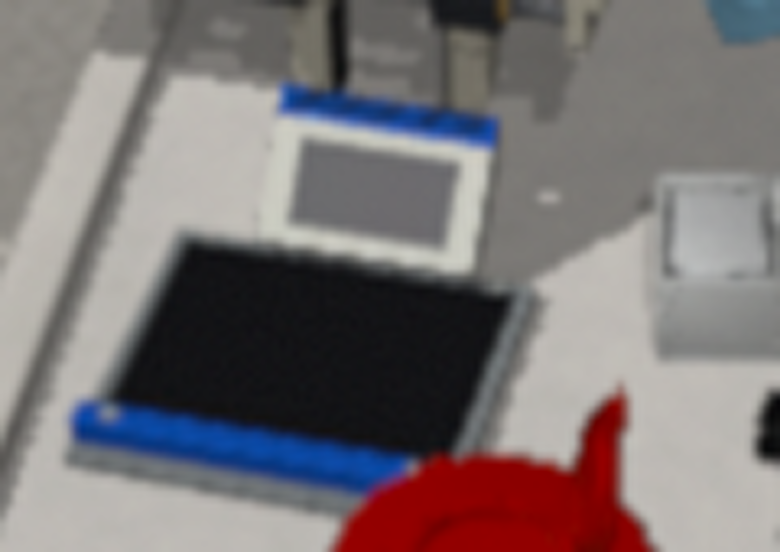

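```bash
python3 -m crank '[[0.5,0,-0.006,0.003,0],[0.5,-0.001,-0.006,0.003,0],[0.5,0,-0.006,0.002,0],[0.5,-0.001,-0.006,0.002,0],[0.5,0,-0.006,0.002,0],[0.5,-0.001,-0.006,0.001,0],[0.5,-0.001,-0.006,0,0],[0.5,0,-0.006,0,0]]'
python3 - <<'E'
from h import *
im=arm.get_image("scene"); cv2.imwrite("pics/s9c.png",cv2.resize(im[220:305,170:290,::-1],None,fx=6.5,fy=6.5,interpolation=cv2.INTER_CUBIC));s=arm.observe();print(s["position"],s["force"])
E
```

```text
clock: 7.83
position: [0.5077, -0.0741, 0.0689]
ee_rot: [-2.319, -2.119, -0.003]
force: [-4.3, 10.2, 16.8]
width: 0.5
[ 0.50766442 -0.07409127  0.06902529] [-3.68750991  8.7364454  13.01564697]
```

View pics/s9c.png

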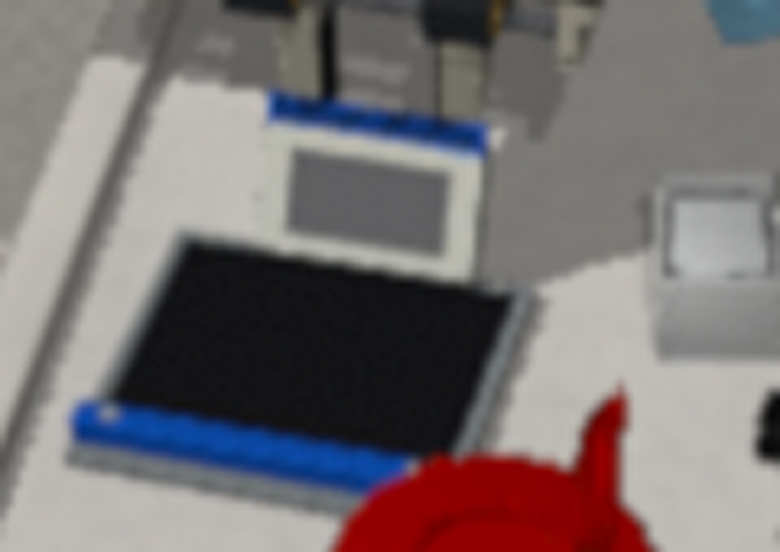

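The +y and +z forces show the fingertip is wedged against the notch wall under the lip. I'll relieve that by moving up.

```bash
python3 -m crank '[[0.5,0,0.002,0.006,0],[0.5,0,0.002,0.006,0],[0.5,0,0,0.005,0],[0.5,0,-0.002,0.004,0],[0.5,0,-0.002,0.003,0],[0.5,0,0,0,0],[0.5,0,0,0,0],[0.5,0,0,0,0]]'
python3 - <<'E'
from h import *
im=arm.get_image("scene"); cv2.imwrite("pics/s10c.png",cv2.resize(im[220:305,170:290,::-1],None,fx=6.5,fy=6.5,interpolation=cv2.INTER_CUBIC));s=arm.observe();print(s["position"],s["force"])
E
```

```text
clock: 8.55
position: [0.5072, -0.0758, 0.0777]
ee_rot: [2.32, 2.118, -0.0]
force: [0.1, 0.1, 0.8]
width: 0.497
[ 0.50721524 -0.07580247  0.0776478 ] [-0.12369608  0.07806491  1.00229231]
```

View pics/s10c.png

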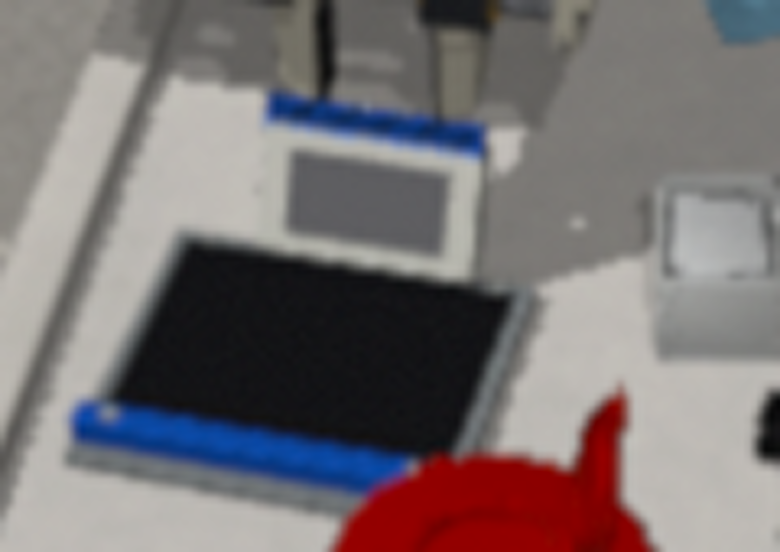

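```bash
cat > tilt.py <<'E'
from h import *
c=arm.get_calibration("scene")
a=-.09;e=np.array([np.cos(a),np.sin(a),0]);p=np.array([np.sin(a),-np.cos(a),0])
M=np.array([.5065,-.1128,0])   # on edge at cassette mid
def pts(th,lat=0):
    out=[]
    for (x,z) in [(-64,16),(-64,10),(-54,16),(0,16)]:
        X=x*np.cos(th)+z*np.sin(th);Z=-x*np.sin(th)+z*np.cos(th)
        for s in(-45,45): out.append(M+p*X/1e3+np.array([0,0,Z/1e3])+e*(s+lat)/1e3)
    return (proj("scene",out,c)+.5-[170,220])*6.5-.5
E
python3 - <<'E'
from tilt import *
for d in (40,50,55,60,65,70,80):print(d,pts(np.radians(d)).round(0).astype(int).tolist())
E
```

```text
40 [[283, 93], [499, 126], [286, 96], [501, 129], [278, 117], [494, 151], [252, 248], [469, 284]]
50 [[275, 97], [492, 130], [279, 97], [495, 131], [271, 121], [489, 155], [251, 255], [468, 291]]
55 [[270, 100], [489, 134], [275, 99], [492, 133], [267, 125], [486, 159], [250, 258], [468, 294]]
60 [[266, 105], [485, 139], [270, 103], [489, 137], [264, 130], [483, 164], [250, 262], [467, 297]]
65 [[262, 112], [482, 146], [266, 108], [485, 142], [260, 136], [479, 170], [250, 265], [467, 301]]
70 [[257, 119], [478, 153], [262, 114], [482, 148], [256, 142], [476, 177], [250, 268], [467, 304]]
80 [[248, 137], [470, 172], [253, 129], [474, 164], [248, 159], [470, 194], [249, 274], [466, 310]]
```

Run:
```python
from h import *
im=arm.get_image("wrist"); cv2.imwrite("pics/w10.png",cv2.resize(im[200:420,150:430,::-1],None,fx=2.7,fy=2.7))
im=arm.get_image("scene"); cv2.imwrite("pics/s11c.png",cv2.resize(im[210:270,200:260,::-1],None,fx=10,fy=10,interpolation=cv2.INTER_CUBIC))
```

```text
(no output)
```

View pics/w10.png

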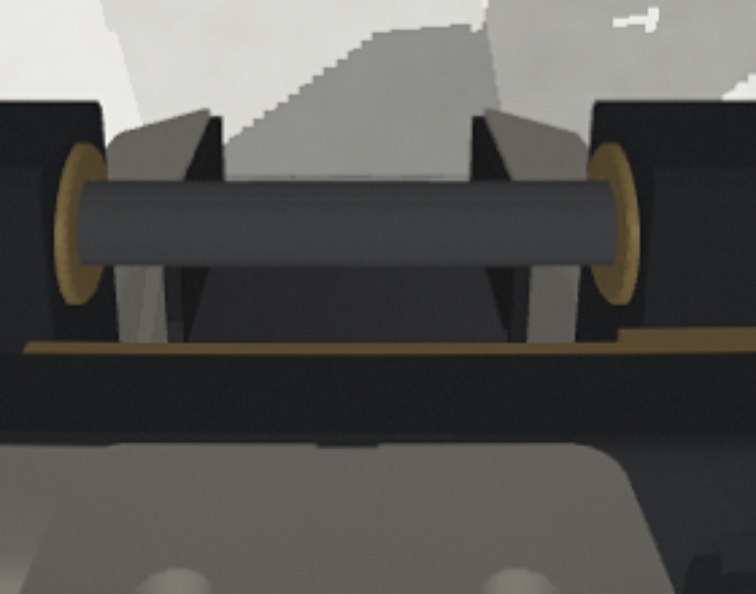

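View pics/s11c.png

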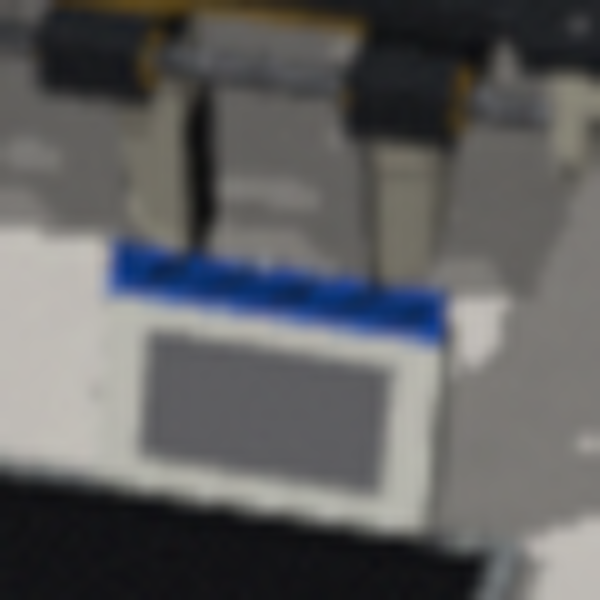

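Run:
```python
from tilt import *
T=np.array([.5072,-.0758,.0777])
for off in (0,.0095,.013):
  for s in(-.033,.033):
    q=[T+e*s+p*off+np.array([0,0,-.017])]
    print(off,s,((proj("scene",q,c)+.5-[200,210])*10-.5).round(0))
for d in (50,54,58):
  print(d,((pts(np.radians(d))+.5)/6.5*10+[-300,100]).round(0)[:4].tolist())
```

```text
0 -0.033 [[166. 231.]]
0 0.033 [[411. 269.]]
0.0095 -0.033 [[155. 254.]]
0.0095 0.033 [[401. 292.]]
0.013 -0.033 [[151. 262.]]
0.013 0.033 [[398. 300.]]
50 [[123.0, 250.0], [458.0, 301.0], [130.0, 250.0], [463.0, 302.0]]
54 [[118.0, 254.0], [454.0, 306.0], [125.0, 253.0], [459.0, 305.0]]
58 [[113.0, 260.0], [450.0, 312.0], [119.0, 257.0], [455.0, 309.0]]
```

Run:
```python
from tilt import *
from scipy.optimize import least_squares
obs=(np.array([(115,243),(447,290),(112,293),(445,342),(98,482),(432,530)],float)+.5)/10-.5+[200,210]
def mod(v,Z0=None):
    th,X0,Z0,lat=v;o=[]
    for (x,z) in [(-64,16),(-54,16),(0,16)]:
        X=x*np.cos(th)+z*np.sin(th)+X0;Z=-x*np.sin(th)+z*np.cos(th)+Z0
        for s in(-45,45): o.append(M+p*X/1e3+np.array([0,0,Z/1e3])+e*(s+lat)/1e3)
    return proj("scene",o,c)
for Z0 in (-2,0,3,6):
    r=least_squares(lambda v:(mod([v[0],v[1],Z0,v[2]])-obs).ravel(),[.9,0,0]);print(Z0,np.degrees(r.x[0]),r.x[1:],r.cost)
    th=r.x[0]
    for x,z in((-64,10),(-64,16),(-54,0)): print("   ",M+p*(x*np.cos(th)+z*np.sin(th)+r.x[1])/1e3+np.array([0,0,(-x*np.sin(th)+z*np.cos(th)+Z0)/1e3]))
```

```text
-2 67.37136746280768 [-14.57180657  -0.90963521] 1.2812338228135254
    [ 0.50919331 -0.08295523  0.06092072]
    [ 0.50869555 -0.08847092  0.06322926]
    [ 0.50967709 -0.0775944   0.04784298]
0 67.60716496848659 [-12.52338334  -0.192736  ] 1.302358897902548
    [ 0.50898591 -0.08525339  0.06298354]
    [ 0.5084873  -0.0907785   0.06526927]
    [ 0.50947453 -0.079839    0.04992806]
3 67.96319935935053 [-9.45397801  0.88214867] 1.3544181400689275
    [ 0.50867483 -0.08870046  0.06607638]
    [ 0.50817496 -0.0942396   0.06832759]
    [ 0.50917073 -0.08320538  0.05305493]
6 68.3217478718184 [-6.38826795  1.95645197] 1.4312585432347928
    [ 0.50836379 -0.09214717  0.0691674 ]
    [ 0.50786266 -0.09770024  0.07138377]
    [ 0.508867   -0.08657104  0.05618073]
```

The cassette is at about 68°, standing on its lower corner and leaning on the step, with the tip just under the lip. Next I lower the tip slightly and push in level.

```bash
python3 -m crank '[[0.5,0,0,-0.004,0],[0.5,0,-0.006,0,0],[0.5,-0.001,-0.006,0,0],[0.5,0,-0.006,0,0],[0.5,-0.001,-0.006,0,0],[0.5,0,-0.006,0,0],[0.5,-0.001,-0.006,0,0],[0.5,-0.001,-0.006,0,0]]'
python3 - <<'E'
from h import *
im=arm.get_image("scene"); cv2.imwrite("pics/s12c.png",cv2.resize(im[210:290,170:290,::-1],None,fx=6.5,fy=6.5,interpolation=cv2.INTER_CUBIC));s=arm.observe();print(s["position"],s["force"])
E
```

```text
clock: 9.37
position: [0.5059, -0.0928, 0.0764]
ee_rot: [2.32, 2.118, 0.001]
force: [0.7, 1.3, 3.9]
width: 0.502
[ 0.5058643  -0.09325655  0.07642687] [-0.3874493  -0.31007777  5.12040701]
```

View pics/s12c.png

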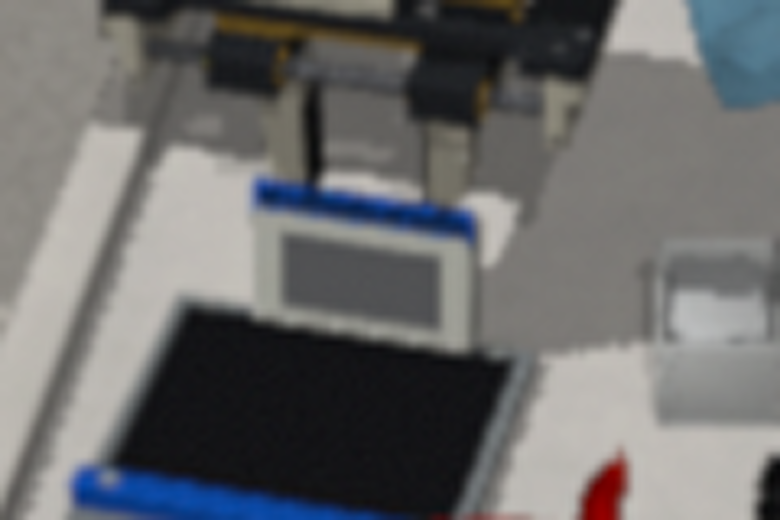

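```bash
python3 -m crank '[[0.5,0,0,0.006,0],[0.5,0,-0.006,0.002,0],[0.5,-0.001,-0.006,0,0],[0.5,0,-0.006,0,0],[0.5,-0.001,-0.006,0,0],[0.5,0,-0.006,0,0],[0.5,-0.001,-0.006,0,0],[0.5,0,0,0,0]]'
python3 - <<'E'
from h import *
im=arm.get_image("scene"); cv2.imwrite("pics/s13c.png",cv2.resize(im[210:290,170:290,::-1],None,fx=6.5,fy=6.5,interpolation=cv2.INTER_CUBIC));s=arm.observe();print(s["position"],s["force"])
E
```

```text
clock: 10.08
position: [0.5043, -0.1076, 0.0792]
ee_rot: [2.321, 2.117, -0.001]
force: [0.0, -0.6, 0.5]
width: 0.5
[ 0.50434694 -0.10730583  0.07925057] [ 0.12335912 -0.39366086 -0.37967273]
```

View pics/s13c.png

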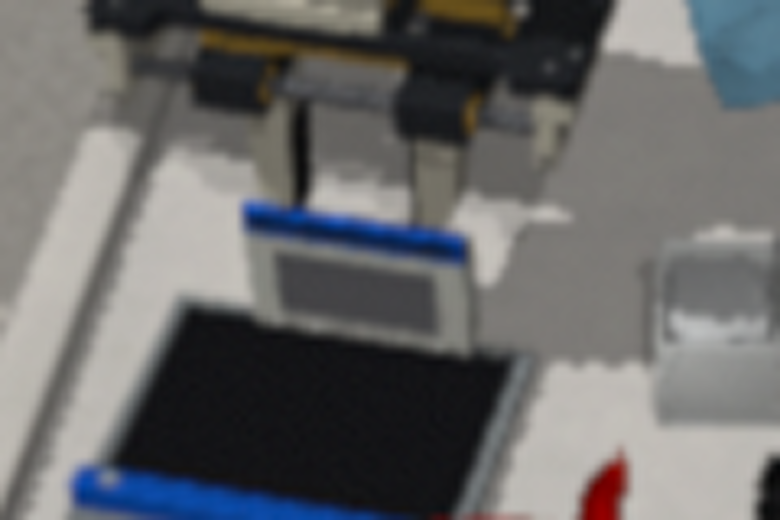

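```bash
python3 -m crank '[[0.5,0,-0.006,0,0],[0.5,-0.001,-0.006,0,0],[0.5,0,-0.006,0,0],[0.5,-0.001,-0.006,0,0],[0.5,0,-0.006,0,0],[0.5,-0.001,-0.006,0,0],[0.5,0,-0.006,0,0],[0.5,0,-0.006,0,0]]'
python3 - <<'E'
from h import *
im=arm.get_image("scene"); cv2.imwrite("pics/s14c.png",cv2.resize(im[210:290,170:290,::-1],None,fx=6.5,fy=6.5,interpolation=cv2.INTER_CUBIC));s=arm.observe();print(s["position"],s["force"])
E
```

```text
clock: 10.8
position: [0.5033, -0.1264, 0.0793]
ee_rot: [2.32, 2.118, 0.0]
force: [-0.6, 1.1, -0.4]
width: 0.506
[ 0.50322203 -0.12700799  0.079298  ] [ 0.70913398 -1.10536033 -0.33162276]
```

View pics/s14c.png

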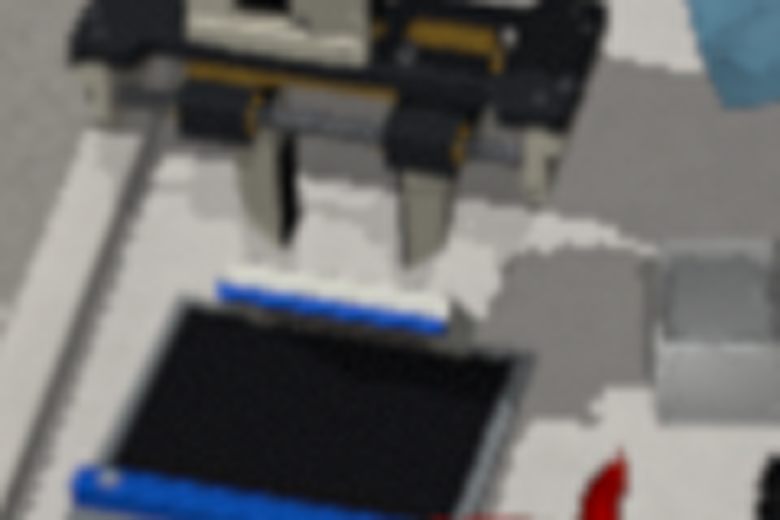

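It's mid-fall onto the pad. I'll back off 55 mm while it settles, then look.

```bash
python3 -m crank '[[0.5,0,0.02,0.01,0],[0.5,0,0.03,0.01,0],[0.5,0,0.04,0,0],[0.5,0,0.04,0,0],[0.5,0,0.02,0,0],[0.5,0,0,0,0],[0.5,0,0,0,0],[0.5,0,0,0,0]]'
python3 - <<'E'
from h import *
im=arm.get_image("scene"); cv2.imwrite("pics/s15c.png",cv2.resize(im[210:290,170:290,::-1],None,fx=6.5,fy=6.5,interpolation=cv2.INTER_CUBIC));s=arm.observe();print(s["position"],s["force"])
E
```

```text
clock: 11.52
position: [0.5032, -0.0667, 0.0874]
ee_rot: [2.32, 2.118, -0.001]
force: [-0.3, -0.2, -0.7]
width: 0.5
[ 0.50318477 -0.06703335  0.08729981] [-0.15552321 -0.21510766 -0.13969238]
```

View pics/s15c.png

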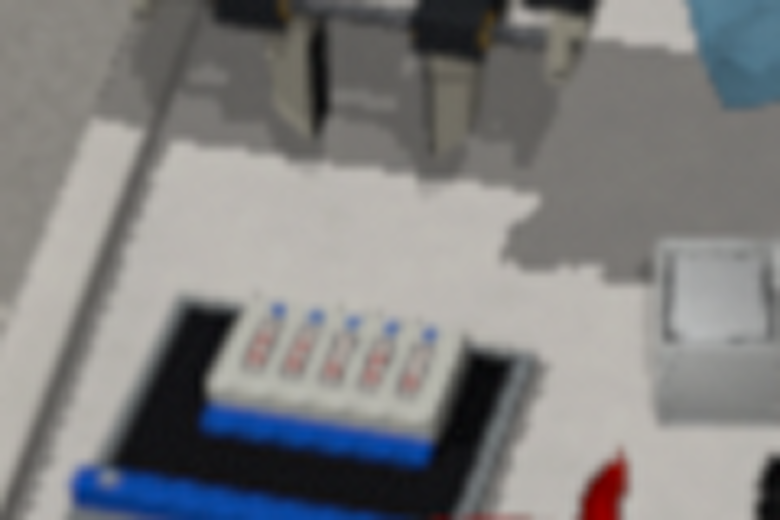

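Run:
```python
from tilt import *
sc=lambda U:(np.array(U,float)+.5)/6.5-.5+[170,210]
L=ray("scene",sc([(204,408),(437,445)]),.012);B=ray("scene",sc([(203,430),(430,466)]),.006);F=ray("scene",sc([(237,300),(464,335)]),.022)
PF=ray("scene",sc([(180,301),(535,355)]),.006); R=ray("scene",sc([(75,490)]),.006)
Pm=(PF[0]+PF[1])/2
for n,q in(("L",L),("B",B),("F",F),("PF",PF)):
    d=q-Pm; print(n,q.round(4).tolist(),"along p",(d@p).round(4),"lat",(d@e).round(4),np.arctan2(*(q[1]-q[0])[[1,0]]))
```

```text
L [[0.4541, -0.1754, 0.012], [0.5471, -0.1824, 0.012]] along p [0.0645 0.0631] lat [-0.0422  0.0511] -0.0743624475773124
B [[0.4547, -0.1815, 0.006], [0.5453, -0.188, 0.006]] along p [0.0705 0.0689] lat [-0.0411  0.0497] -0.07235811685449395
F [[0.4561, -0.1229, 0.022], [0.5489, -0.1301, 0.022]] along p [0.012  0.0109] lat [-0.0449  0.0482] -0.07736283240903634
PF [[0.4283, -0.1095, 0.006], [0.5755, -0.1204, 0.006]] along p [ 0.0012 -0.0012] lat [-0.0738  0.0738] -0.0738573848775293
```

```bash
python3 -m crank '[[0.5,0.01,0,-0.03,0],[0.5,0.007,0,-0.04,0],[0.5,0,0,-0.04,0],[0.5,0,0,-0.03,0],[0.5,0,0,-0.008,0],[0.5,-0.001,-0.02,0,0],[0.5,-0.002,-0.02,0,0],[0.5,-0.002,-0.02,0,0]]'
python3 - <<'E'
from h import *
im=arm.get_image("scene"); cv2.imwrite("pics/s16c.png",cv2.resize(im[210:290,170:290,::-1],None,fx=6.5,fy=6.5,interpolation=cv2.INTER_CUBIC));s=arm.observe();print(s["position"],s["force"])
E
```

```text
clock: 12.23
position: [0.5084, -0.0915, 0.0286]
ee_rot: [2.32, 2.117, 0.0]
force: [-0.4, -0.1, 0.7]
width: 0.501
[ 0.50802781 -0.09371671  0.02855826] [ 0.17919183 -2.66759517  0.45630658]
```

View pics/s16c.png

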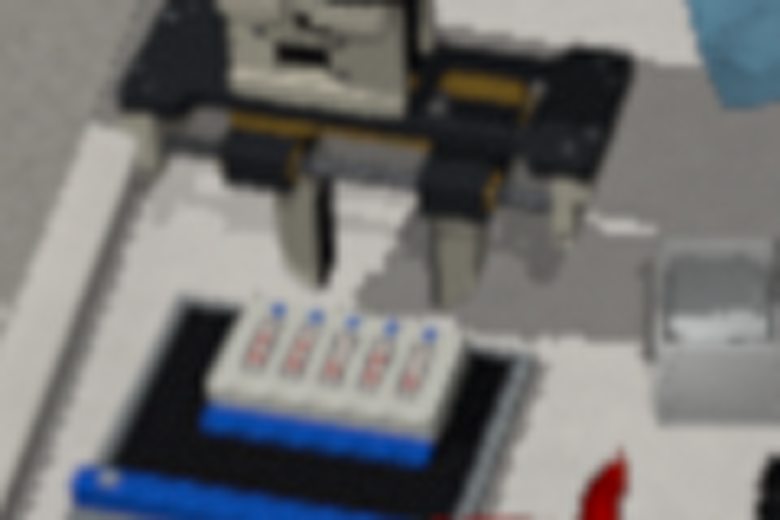

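```bash
python3 -m crank '[[0.5,-0.006,-0.01,0,0],[0.5,-0.004,-0.01,0,0],[0.5,-0.001,-0.012,0,0],[0.5,-0.001,-0.012,0,0],[0.5,-0.001,-0.014,0,0],[0.5,-0.001,-0.014,0,0],[0.5,-0.001,-0.014,0,0],[0.5,-0.001,-0.014,0,0]]'
python3 - <<'E'
from h import *
im=arm.get_image("scene"); cv2.imwrite("pics/s17c.png",cv2.resize(im[210:290,170:290,::-1],None,fx=6.5,fy=6.5,interpolation=cv2.INTER_CUBIC));s=arm.observe();print(s["position"],s["force"])
E
```

```text
clock: 12.95
position: [0.5017, -0.1306, 0.0282]
ee_rot: [2.32, 2.118, 0.0]
force: [0.5, 1.3, 0.9]
width: 0.502
[ 0.50144767 -0.13210029  0.02804806] [ 0.40839384 -0.58954571  0.34597406]
```

View pics/s17c.png

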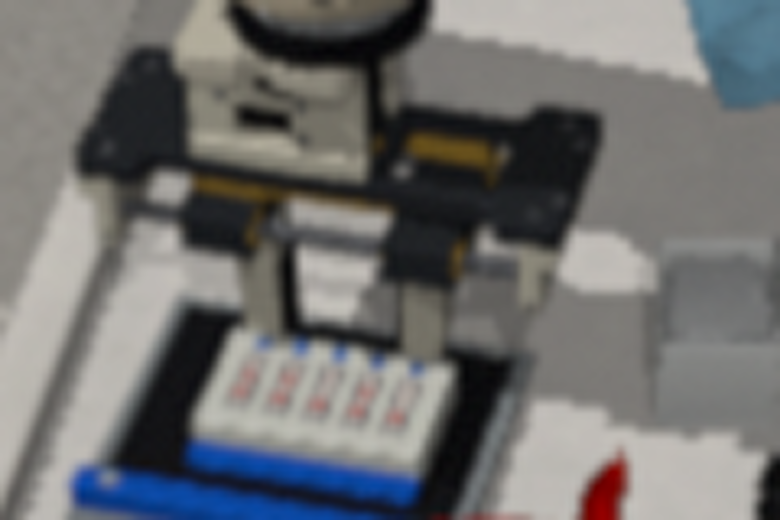

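```bash
python3 - <<'E'
from tilt import *
sc=lambda U:(np.array(U,float)+.5)/6.5-.5+[170,210]
L=ray("scene",sc([(189,443),(422,482)]),.012);d=L-np.array([.5019,-.115,.006]);print(d@p,d@e,L)
E
python3 -m crank '[[0.5,-0.001,-0.01,0,0],[0.5,-0.001,-0.01,0,0],[0.5,-0.001,-0.008,0,0],[0.5,0,-0.006,0,0],[0.5,-0.001,-0.005,0,0],[0.5,0,0,0,0],[0.5,0,0,0,0],[0.5,0,0,0,0]]'
python3 - <<'E'
from h import *
im=arm.get_image("scene"); cv2.imwrite("pics/s18c.png",cv2.resize(im[220:300,170:290,::-1],None,fx=6.5,fy=6.5,interpolation=cv2.INTER_CUBIC));s=arm.observe();print(s["position"],s["force"])
E
```

```text
[0.08435858 0.08366359] [-0.04165554  0.05082651] [[ 0.45283103 -0.19527322  0.012     ]
 [ 0.54500124 -0.20289319  0.012     ]]
clock: 13.67
position: [0.5, -0.1456, 0.0281]
ee_rot: [-2.32, -2.118, -0.0]
force: [0.6, 0.4, -0.0]
width: 0.5
[ 0.50007596 -0.14555181  0.02815695] [ 0.05308574  0.36473829 -0.15187236]
```

View pics/s18c.png

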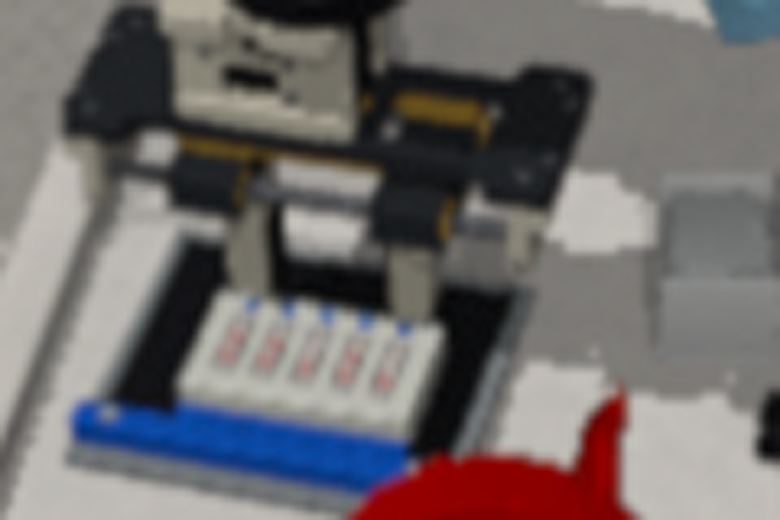

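```bash
python3 -m crank '[[0.5,-0.001,-0.006,0,0],[0.5,-0.001,-0.006,0,0],[0.5,0,-0.006,0,0],[0.5,-0.001,-0.005,0,0],[0.5,0,-0.004,0,0],[0.5,0,-0.003,0,0],[0.5,0,0,0,0],[0.5,0,0,0,0]]'
```

```text
clock: 14.38
position: [0.4999, -0.1503, 0.0283]
ee_rot: [-2.312, -2.12, -0.011]
force: [0.0, 24.3, 3.1]
width: 0.501
```

The push stopped with 24 N against the rail. I'll back straight off, then rise and check.

```bash
python3 -m crank '[[0.5,0,0.008,0,0],[0.5,0,0.01,0,0],[0.5,0.001,0.02,0,0],[0.5,0.002,0.03,0.0,0],[0.5,0,0.04,0.04,0],[0.5,0,0.06,0.08,0],[0.5,0,0.08,0.1,0],[0.5,0,0.1,0.1,0]]'; python3 -m crank '[[0.5,-0.05,0.1,0.08,0],[0.5,-0.05,0.1,0.05,0],[0.5,-0.05,0.1,0,0],[0.5,-0.05,0.1,0,0],[0.5,-0.05,0.1,0,0],[0.5,0,0.08,0,0],[0.5,0,0.04,0,0],[0.5,0,0,0,0]]'
python3 - <<'E'
from h import *
im=arm.get_image("scene"); cv2.imwrite("pics/s19c.png",cv2.resize(im[220:300,170:290,::-1],None,fx=6.5,fy=6.5,interpolation=cv2.INTER_CUBIC))
cv2.imwrite("pics/s19.png",im[:,:,::-1])
im=arm.get_image("top"); cv2.imwrite("pics/t19c.png",cv2.resize(im[195:275,270:370,::-1],None,fx=8,fy=7.5,interpolation=cv2.INTER_CUBIC));cv2.imwrite("pics/t19.png",im[:,:,::-1])
E
```

```text
clock: 15.05
position: [0.4996, -0.0341, 0.1395]
ee_rot: [-2.321, -2.117, 0.001]
force: [0.9, -0.2, -0.8]
width: 0.5
clock: 15.72
position: [0.4111, 0.1937, 0.18]
ee_rot: [-2.313, -2.124, -0.004]
force: [0.2, 0.7, 0.5]
width: 0.501
```

View pics/s19c.png

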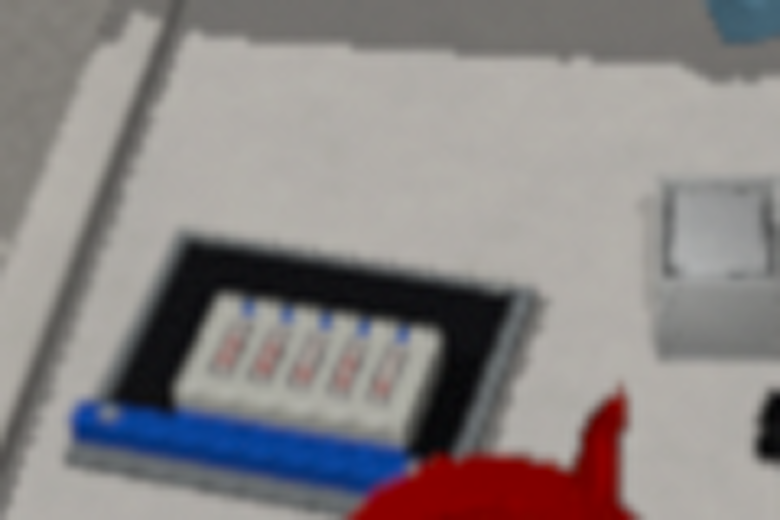

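View pics/t19c.png

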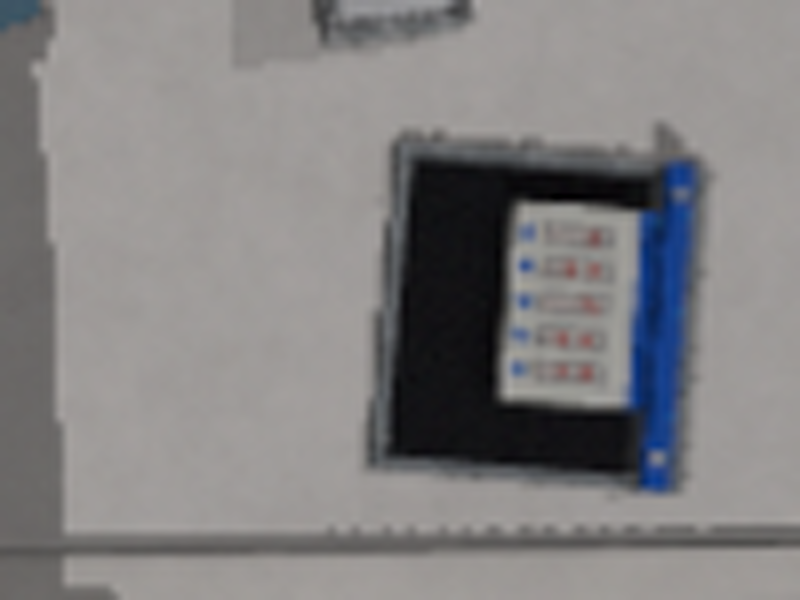

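View pics/t19.png

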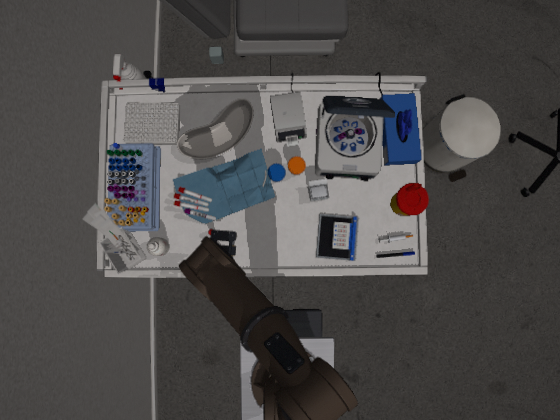

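Run:
```python
from h import *
def t(U): U=np.array(U,float); return np.c_[(U[:,0]+.5)/8-.5+270,(U[:,1]+.5)/7.5-.5+195]
P=ray("top",t([(398,138),(370,465)]),.006);C=ray("top",t([(515,203),(498,402)]),.022);W=ray("top",t([(643,210),(630,407)]),.022)
R=ray("top",t([(698,165),(678,490)]),.018)
Pm=P.mean(0);a=-.088;e=np.array([np.cos(a),np.sin(a),0]);p=np.array([np.sin(a),-np.cos(a),0])
for n,q in(("cas +x side",C),("face/lip boundary",W),("rail far",R)):
    d=q-Pm;print(n,(d@p).round(4),(d@e).round(4),np.arctan2(*(q[0]-q[1])[[1,0]]).round(3))
s=arm.observe();print(s["position"],s["force"],s["clock"])
a=cv2.imread("pics/t19.png")[213:260,330:365]; cv2.imwrite("pics/t19d.png",cv2.resize(a,None,fx=16,fy=12.5,interpolation=cv2.INTER_NEAREST))
```

```text
cas +x side [0.0511 0.0501] [ 0.0477 -0.0425] -0.099
face/lip boundary [0.1057 0.1061] [ 0.0487 -0.0406] -0.083
rail far [0.1284 0.1296] [ 0.0712 -0.0764] -0.08
[0.4115176  0.18950059 0.17930242] [ 0.16375519 -0.91433424 -0.26365474] 15.8167
```

View pics/t19d.png

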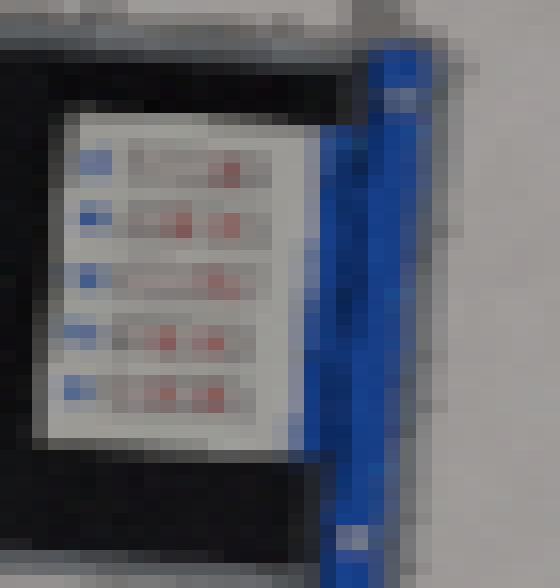

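View pics/s19.png

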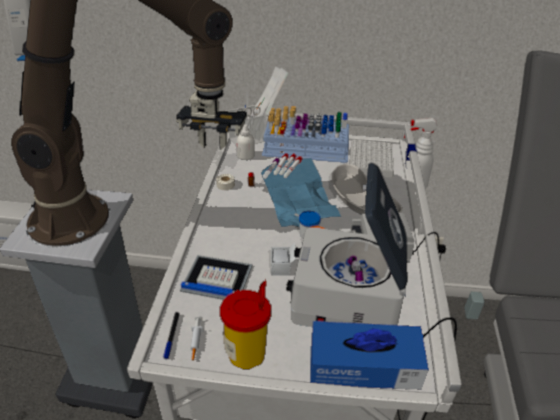

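```bash
python3 -c "
from cell import arm
print(arm.sign_off())"
```

```text
the job is handed in; nothing more can be done
None
```

The cassette now lies flat on the pad, result windows up, flush against the blue rail. I handed the job in at about 15.8 s of the 56 s allowed.

- **Turning it over:** I pushed the cassette square against the pad's front edge with the half-open fingertips. They carried the lip up and past upright, and it fell over onto the pad by itself. At no point did I grip it.
- **Pushing to the rail:** I then pushed it along the pad until it stopped against the rail at about 24 N, and backed the arm well clear.
- **Position check (top camera):** Its near side is about 51 mm from the pad's front edge, which is exactly what flush against the rail gives. It is about 3 mm off the middle and within about 0.02 rad of parallel. The lip shows no gap to the rail at this resolution.
- **Other objects:** In the final pictures the other things are where they were and the robot touches nothing.

**What didn't go smoothly:**
- Partway up, a fingertip wedged under the lip at about 17 N and I raised it to free it. It caught there again, more lightly, at about 5 N.
- My first estimate of the tilt was about 53°. A better fit gave about 68°, with the cassette's lower edge standing on the table in front of the step.
- The scene camera put the rail about 10 mm farther than where the push actually stopped. I relied on the contact force and the top view instead.

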